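# Open the safety cap of the remover jug

## Task

Open the nail-polish-remover jug: press its safety cap down firmly, keep it down while you unscrew it, without forcing it, until it comes free, and lift it off. Set it down gently in the shallow steel tray, lying flat on its rim with the grip rib up, let go, and leave the polish bottles and the buffer block alone.

Things in the scene. Friction and masses are not known exactly. Their poses are not given: they have to be found in the camera images.
- jug: White plastic jug, 120 (x) by 150 (y) mm, fixed in a low steel bracket; origin under its centre on the table, z up along the neck's axis. The round neck is 50 mm in diameter, its rim 187 mm above the origin. A moulded handle loop at the +x side stays below 170 mm. Locked, the cap's x axis lies along the jug's x axis (within 6 degrees).
- mouth (a point): Centre of the neck's rim, jug's axes. Held down, the cap turns anticlockwise seen from above, about a third of a turn (112 to 122 degrees from locked), up to a firm stop; there it is open. If let up about halfway (50 to 60 degrees) it catches in a notch and must be pressed again to go on: one may regrasp there. Let up at the open end, within 3 degrees of the stop, it rises 4 mm and lifts straight off.
- cap_rib (a point): Centre of the grip rib on the grey plastic cap: an upright plate along the cap's x axis, 50 mm long, 12 mm thick (y), 30 mm high. This point is 15 mm above the flat round top disc (62 mm diameter, 5 mm thick) it stands on and 40 mm above the cap's lower rim. Locked, it is 214 mm above the jug's origin. Axes: x along the rib, z up.
- cap: The same cap, 80 g: origin at the centre of its lower rim, 40 mm below the rib's centre, x along the rib, z up. Skirt 60 mm in diameter, 20 mm deep below the disc, a 34 mm cross-bar hidden inside. A sprung valve in the mouth pushes it up with 6 N, plus 1 N per mm pressed. It only turns while pressed 3.5 mm or more (about 10 N); it bottoms on the rim at 7 mm (13 N).
- tray: Shallow open steel tray, fixed to the table, 150 (x) by 200 (y) mm, 16 mm high, walls and floor 4 mm; origin under its centre on the table.
- polish_round_mid (a point): Middle (35 mm up) of a small round polish bottle, 28 mm in diameter, 73 mm tall with its cap. Bystander.
- polish_square_mid (a point): Middle (36 mm up) of a small square polish bottle, 26 mm wide, 75 mm tall with its cap. Bystander.
- buffer_mid (a point): Centre of a white nail-buffer block, 90 (x) by 26 by 26 mm, lying on the table. Bystander.
Not all that is in view belongs to the job. Of the things that look like the jug, take the one that is nearest to the robot's base at the start. There is more than one size of the tray; the job needs the larger.

How it is judged:
On the way, in this order (a step that is already met when the one before it is completed fails the run):
1. the cap is pressed down by at least 3 mm (z of cap_rib in the frame of jug below 0.211 m), for 0.1 s.
2. the cap is lifted clear of the jug's neck (z of cap_rib in the frame of jug above 0.235 m), for 0.1 s.
At the end, for the whole second after the job is handed in: The cap lies flat on the tray's floor on its lower rim, wholly inside the tray (rib centre within 42 mm along x and 67 mm along y of the tray's centre, less than 47 mm above the tray's origin), rib up, tilted by less than 0.1 rad, at rest and released (x of cap_rib in the frame of tray between -0.042 and 0.042 m and y of cap_rib in the frame of tray between -0.067 and 0.067 m and z of cap_rib in the frame of tray below 0.047 m and angle between cap_rib's own z axis and vertical below 0.1 rad and linear speed of cap below 0.02 m/s and contact force between the fingers and cap below 0.05 N); the robot touches nothing.
It fails at once if the round polish bottle is knocked over or shifted by more than 30 mm (distance of polish_round_mid from where it was at the start of the episode above 0.03 m or angle between polish_round_mid's own z axis and vertical above 0.5 rad).
It fails at once if the square polish bottle is knocked over or shifted by more than 30 mm (distance of polish_square_mid from where it was at the start of the episode above 0.03 m or angle between polish_square_mid's own z axis and vertical above 0.5 rad).
It fails at once if the buffer block is knocked over or shifted by more than 30 mm (distance of buffer_mid from where it was at the start of the episode above 0.03 m or angle between buffer_mid's own z axis and vertical above 0.5 rad).
It fails at once if the cap is dropped or flung: it moves faster than 0.6 m/s with no finger on it (linear speed of cap above 0.6 m/s and contact force between the fingers and cap below 0.05 N).
It fails at once if the cap is forced: more than 160 N between the cap and the jug (contact force between cap and jug above 160 N).
It also fails if it takes over 72 s, if anything falls off the work surface, if the arm or the gripper's body presses on something with over 40 N, if the wrist force passes 120 N, or if a joint passes its speed limit or range.

## Robot

A 6-joint arm with a two-finger parallel gripper is mounted at the origin on the work surface. World frame = base frame: x ahead of the robot, y to its left, z up, the work surface at z = 0. Lengths are in m, angles in rad, forces in N, time in s.
With the tool pointing down it reaches from about 0.425 to 0.95 m from the base axis. Payload 3.5 kg.
Tool frame: the origin (TCP) lies at the very end of the fingers, on their centre line; the grasp point (between the pads) lies 19 mm behind it; z points along the fingers, y is the direction in which the jaws open and shut (so a half turn about z gives the same grasp; the last joint's range is limited). The gripper opens to 85 mm and grips with 20 to 120 N. Pads are 22 mm wide; open, the fingers measure 114 mm over their backs; the gripper's body (76 mm by 85 mm) begins 54 mm behind the grasp point. The pads swing forward as they close: fully open they stand 13 mm farther back than shut.
Start: joints at [1.018, 0.286, 1.577, -0, 1.279, -0.15], TCP at [0.265, 0.621, 0.231] pointing down, gripper open.
Joint ranges: [-2.77, 2.77], [-0.9, 2.22], [0.21, 2.48], [-1.53, 4.67], [0.24, 2.81], [-2.84, 2.84]. Speed limits (rad/s): [2.79, 2.79, 3.14, 3.14, 3.14, 3.14].

## Interface

Orientations are given as a 3x3 rotation matrix whose columns are the frame's x, y, z axes.
In Python, from workcell import arm, viewer, finish_job gives the robot as it stands.
- The arm moves only by the tool apply_moves, never from a script. Its argument "plan" is a list of rows, each an object with "gripper": the closure, from 0 (fully open) to 1 (shut); "linear": the shift along the tool's x, y, z in units of 40 mm (1.0 is 40 mm), a list of three; "delta_rot": the turn, a rotation vector about the tool's x, y, z in units of 6 degrees (1.0 is 6 degrees), a list of three. A call has 1 to 12 rows; each row shifts and turns the commanded pose from where the row before left it, along the tool's axes as they then stand; what a row does not reach is not made up. A row lasts 1/12 s, in which the tool goes at most 41.7 mm and 7.16 degrees, less where a joint would pass 70% of its speed; a pose out of reach is approached as far as the arm can. A call is refused whole if a number of a shift passes 1 or a number of a turn 1, either way. A call with a gripper value outside its range is refused whole. The fingers move at their own pace and stop on an object; "squeeze" is the grip in N (left out, the last holds). Time passes only in rows, so rows that do not move let the fingers close. It gives the time, the measured TCP pose, the force and the opening at its end, in the units of the state.
- arm.state(): the state, without advancing time (a new reading comes with each control period).
- viewer.get_image(name): name is "side" or "top"; returns a dict with "img" (384x512x3 uint8, red, green, blue), "mtx" (3x3 intrinsics, pixels), "R" (3x3) and "t" (3): a world point X has camera coordinates R X + t. Camera axes: x right, y down, z forward; pixel columns grow to the right and rows downward; lengths in m; the calibration is good to about 2 mm. A picture is of the moment at which its call begins. There is no depth.
- finish_job(): hands the job in, once; it reports no verdict.
The state is a dict: "time_s": time; "joints": joint angles; "qvel": joint speeds; "joint_efforts": joint torques, N m; "ee_pos": TCP position; "ee_rot": TCP orientation; "wrist_force": force on the tool from outside, world axes, zero at the start; "ft_torque": the same for the moment, N m; "opening": finger opening in m.
Only numpy, scipy, OpenCV 4.12 (cv2) and the standard library are available. Lean on these libraries where they do the work, as an engineer would, in place of code of your own. Each camera call takes 0.05 s, during which the arm holds its last target. There are 200 camera calls.

## Working session

There is one attempt and no reset: what is moved stays moved. The work goes in short steps, Python scripts to look and compute and a tool call to move; the robot and the scene stay as the last step left them, time stands still between calls to the robot, and variables do not carry over. Pictures are saved under pics/ and viewed, on a budget of 10 in all, crops included, one or two more only if the job needs it, and the job is handed in when it is done.

Besides the shell and the picture viewer there is one more tool, called after "Request:" as name(argument=value, ...), one argument or row to a line, values as JSON. apply_moves: Moves the arm, as the interface text tells. Its arguments: {"type":"object","properties":{"plan":{"type":"array"},"squeeze":{"type":"number"}},"required":["plan"]}

```bash
mkdir -p pics; cat > h.py <<'E'
import numpy as np, cv2
from workcell import arm, viewer, finish_job
def snap(n):
    d=viewer.get_image(n); np.savez(f'{n}.npz',**{k:np.array(v) for k,v in d.items()}); return d
def cam(n): return np.load(f'{n}.npz')
def proj(n,X):
    d=cam(n); c=d['R']@np.array(X)+d['t']; p=d['mtx']@c; return p[:2]/p[2]
def ray(n,u,v,z):
    d=cam(n); r=d['R'].T@np.linalg.inv(d['mtx'])@np.array([u,v,1.]); o=-d['R'].T@d['t']; return o+r*(z-o[2])/r[2]
def save(n,name,crop=None,f=1):
    im=cam(n)['img'][:,:,::-1]
    if crop: a,b,c,e=crop; im=im[b:e,a:c]
    cv2.imwrite(f'pics/{name}.png',cv2.resize(im,None,fx=f,fy=f,interpolation=cv2.INTER_CUBIC))
E
python3 - <<'E'
from h import *
for n in('top','side'):
    d=snap(n); save(n,n+'0',f=1.5); print(n,d['mtx'],d['R'],d['t'])
s=arm.state();print(s)
E
```

```text
top [[396.60695772   0.         259.34562592]
 [  0.         396.60695772 192.49790573]
 [  0.           0.           1.        ]] [[-0.01235932 -0.99990273  0.00646375]
 [-0.99856039  0.01200478 -0.0522784 ]
 [ 0.05219572 -0.00710057 -0.99861163]] [0.09030591 0.56971333 0.9588243 ]
side [[434.60435452   0.         248.39608141]
 [  0.         434.60435452 186.27050157]
 [  0.           0.           1.        ]] [[ 0.81203207 -0.58344923  0.0138169 ]
 [-0.30770622 -0.44813565 -0.83933981]
 [ 0.49590402  0.6773193  -0.54343148]] [-0.41186529  0.34368906  0.76813146]
{'time_s': 0.1, 'joints': array([ 1.01797068e+00,  2.87129565e-01,  1.57804421e+00,  1.64290880e-05,
        1.27864908e+00, -1.50030791e-01]), 'qvel': array([-0.00108926, -0.00154178, -0.0009184 , -0.00142828,  0.0025624 ,
       -0.00141333]), 'joint_efforts': array([ 6.31667535e-04, -4.07295156e+01, -2.93698204e+01, -1.24840235e-04,
        3.39051672e-03,  2.33157131e-06]), 'ee_pos': array([0.26425777, 0.62045827, 0.23004316]), 'ee_rot': array([[-9.19966964e-01,  3.91994111e-01, -1.18445261e-03],
       [ 3.91995745e-01,  9.19965089e-01, -1.88973485e-03],
       [ 3.48890112e-04, -2.20279402e-03, -9.99997513e-01]]), 'wrist_force': array([ 0.05639643,  0.46905014, -0.25508586]), 'ft_torque': array([ 0.04347195, -0.07365373, -0.00115463]), 'opening': 0.08575995576595623}
```

View pics/top0.png

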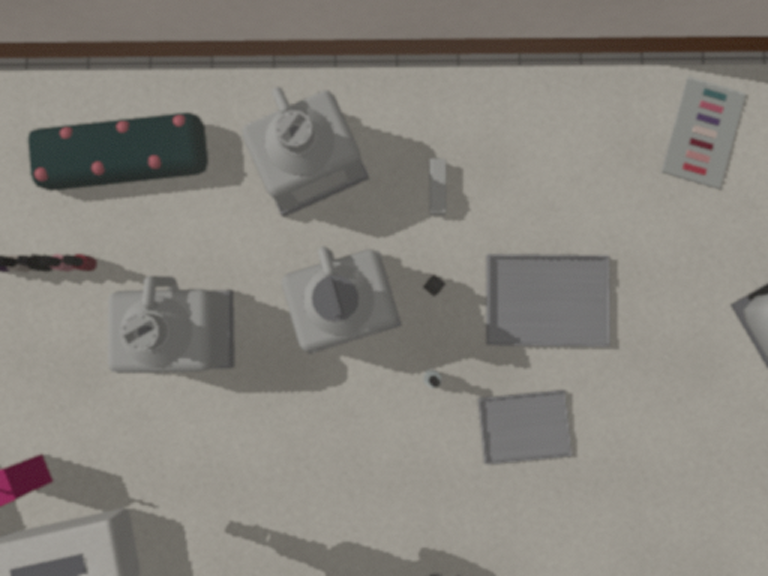

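View pics/side0.png

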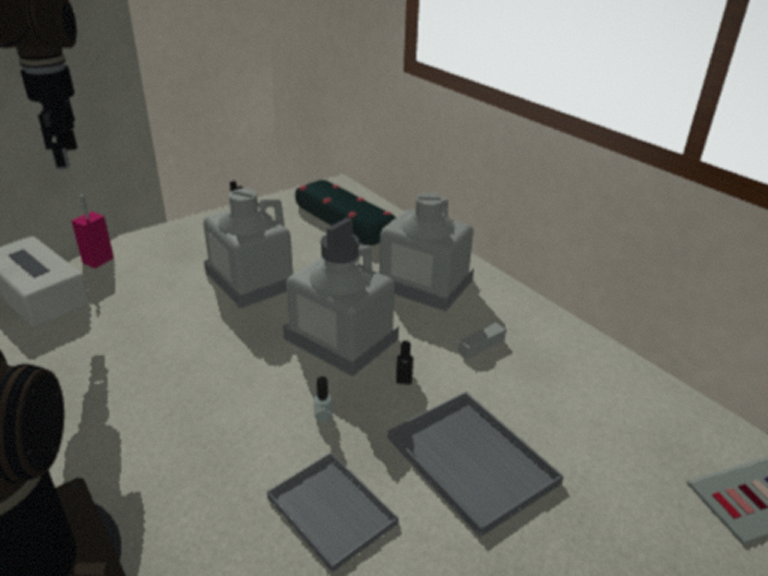

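The grey-capped jug is at about (336,298) in the enlarged top view. The larger tray is at (548,301), the round bottle at (434,380), the square one at (434,285) and the buffer at (438,187). I'll enlarge the cap region in both views.

```bash
python3 - <<'E'
from h import *
a=cam('top')['img'][155:245,180:290,::-1]; b=cam('side')['img'][135:245,180:280,::-1]
A=cv2.resize(a,(440,360),interpolation=3); B=cv2.resize(b,(400,440),interpolation=3)
im=np.zeros((440,800,3),np.uint8); im[:360,:400]=A[:,:400]; im[:,400:]=B
cv2.imwrite('pics/c1.png',im)
for n,p,z in(('left jug',(142,332),.2),('mid jug',(336,298),.229),('far',(295,128),.2)):
    X=ray('top',p[0]/1.5,p[1]/1.5,z); print(n,X,np.hypot(*X[:2]))
print('tray corners',[ray('top',u/1.5,v/1.5,.016).round(3) for u,v in((488,255),(609,257),(609,347),(487,345))])
print('small',[ray('top',u/1.5,v/1.5,.016).round(3) for u,v in((482,398),(568,391),(574,454),(489,462))])
for n,p,z in(('sq',(434,285),.075),('round',(434,381),.073),('buf',(438,172),.026)): print(n,ray('top',p[0]/1.5,p[1]/1.5,z))
E
```

```text
left jug [0.50800846 0.41035396 0.2       ] 0.6530413248766722
mid jug [0.54857758 0.15254647 0.229     ] 0.5693924692986511
far [0.77857047 0.20815201 0.2       ] 0.8059151523331368
tray corners [array([ 0.624, -0.08 ,  0.016]), array([ 0.619, -0.279,  0.016]), array([ 0.471, -0.274,  0.016]), array([ 0.477, -0.075,  0.016])]
small [array([ 0.392, -0.065,  0.016]), array([ 0.401, -0.205,  0.016]), array([ 0.3  , -0.212,  0.016]), array([ 0.289, -0.074,  0.016])]
sq [0.57254703 0.01462969 0.075     ]
round [0.42590276 0.01685832 0.073     ]
buf [0.76031431 0.00100378 0.026     ]
```

View pics/c1.png

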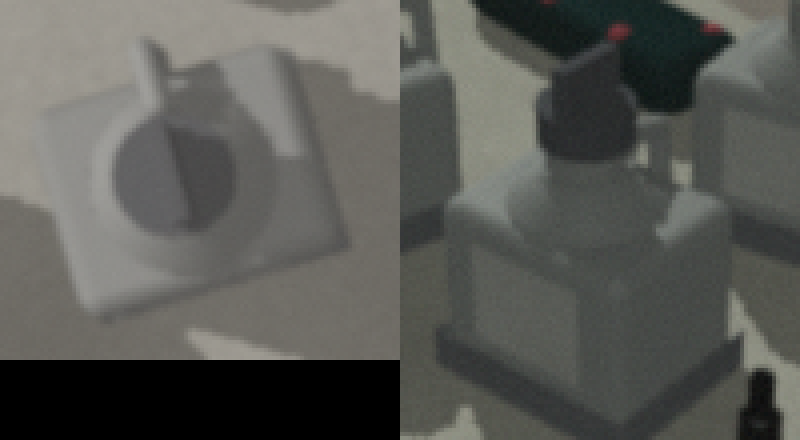

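```bash
cat > ov.py <<'E'
from h import *
def circ(c,r,z): 
    t=np.linspace(0,2*np.pi,60); return [(c[0]+r*np.cos(a),c[1]+r*np.sin(a),z) for a in t]
def lines(c,yaw,dz=0):
    R=np.array([[np.cos(yaw),-np.sin(yaw)],[np.sin(yaw),np.cos(yaw)]])
    q=lambda l,w,z:[(*(np.array(c)+R@[a*l/2,b*w/2]),z+dz) for a,b in((1,1),(-1,1),(-1,-1),(1,-1),(1,1))]
    L=[circ(c,.031,.199+dz),circ(c,.030,.174+dz),q(.05,.012,.229+dz),q(.05,.012,.199+dz)]
    return L
def overlay(name,L,crops,f=4):
    out=[]
    for n,(a,b,c,e) in crops:
        im=cv2.resize(cam(n)['img'][b:e,a:c,::-1],None,fx=f,fy=f,interpolation=3); im=cv2.convertScaleAbs(im,alpha=1.5)
        for l,col in zip(L,((0,255,255),(0,255,0),(0,0,255),(255,0,0))+((255,255,0),)*9):
            p=np.array([((proj(n,X)-[a,b])+.5)*f-.5 for X in l]); cv2.polylines(im,[np.int32(p*16)],False,col,1,cv2.LINE_AA,4)
        out.append(im)
    H=max(i.shape[0] for i in out); cv2.imwrite(f'pics/{name}.png',np.hstack([cv2.copyMakeBorder(i,0,H-i.shape[0],0,0,0) for i in out]))
E
python3 - <<'E'
from ov import *
from scipy.optimize import least_squares
def ext(n,P): p=np.array([proj(n,X) for X in P]); return p.min(0),p.max(0)
k=lambda x:(x+.5)/4-.5
def f(p):
    lo,hi=ext('top',circ(p,.031,.199)); l2,h2=ext('side',circ(p,.031,.199))
    return [lo[0]-180-k(112),hi[0]-180-k(236),lo[1]-155-k(115),hi[1]-155-k(240),l2[0]-180-k(137),h2[0]-180-k(237)]
s=least_squares(f,[.548,.152]); print(s.x,s.fun)
overlay('o1',lines(s.x,np.radians(14)),[('top',(195,175,255,225)),('side',(205,135,265,185))],f=6.5)
E
```

```text
[0.54984847 0.15630245] [ 0.11082603  0.33592437 -0.33665037 -0.40087304 -1.00360091 -0.03141354]
```

View pics/o1.png

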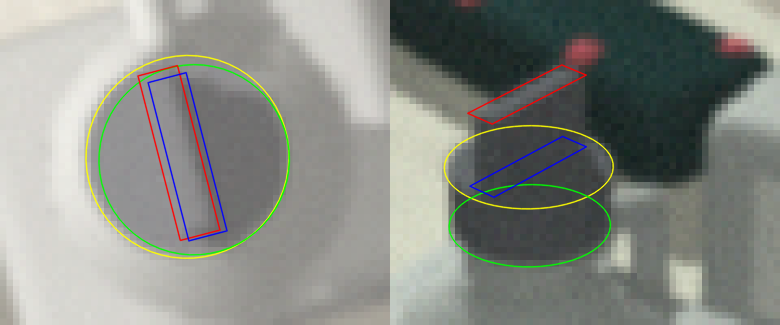

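Request:
apply_moves(
  plan=[
    {"gripper": 0,"linear": [0,0,-0.7],"delta_rot": [0,0,0]},
    {"gripper": 0,"linear": [0,0,-0.5],"delta_rot": [0,0,0]},
    {"gripper": 0,"linear": [-0.74,-0.53,0],"delta_rot": [0,0,0]},
    {"gripper": 0,"linear": [-0.74,-0.53,0],"delta_rot": [0,0,0]},
    {"gripper": 0,"linear": [-0.74,-0.53,0],"delta_rot": [0,0,0]},
    {"gripper": 0,"linear": [-0.74,-0.53,0],"delta_rot": [0,0,0]},
    {"gripper": 0,"linear": [-0.74,-0.53,0],"delta_rot": [0,0,0]},
    {"gripper": 0,"linear": [-0.74,-0.53,0],"delta_rot": [0,0,0]},
    {"gripper": 0,"linear": [-0.74,-0.53,0],"delta_rot": [0,0,0]},
    {"gripper": 0,"linear": [-0.74,-0.53,0],"delta_rot": [0,0,0]},
    {"gripper": 0,"linear": [-0.74,-0.53,0],"delta_rot": [0,0,0]},
    {"gripper": 0,"linear": [-0.74,-0.53,0],"delta_rot": [0,0,0]},
  ],
  squeeze=90,
)

```text
time_s: 1.1
ee_pos: [0.4541, 0.3082, 0.2788]
ee_rot: [[-0.92, 0.392, -0.001], [0.392, 0.92, -0.0], [0.001, -0.001, -1.0]]
wrist_force: [0.4, 0.3, -0.3]
opening: 0.0855
```

Request:
apply_moves(
  plan=[
    {"gripper": 0,"linear": [0,0,0],"delta_rot": [0,0,1]},
    {"gripper": 0,"linear": [0,0,0],"delta_rot": [0,0,1]},
    {"gripper": 0,"linear": [0,0,0],"delta_rot": [0,0,1]},
    {"gripper": 0,"linear": [0,0,0],"delta_rot": [0,0,1]},
    {"gripper": 0,"linear": [0,0,0],"delta_rot": [0,0,1]},
    {"gripper": 0,"linear": [0,0,0],"delta_rot": [0,0,1]},
    {"gripper": 0,"linear": [0,0,0],"delta_rot": [0,0,1]},
    {"gripper": 0,"linear": [0,0,0],"delta_rot": [0,0,1]},
    {"gripper": 0,"linear": [0,0,0],"delta_rot": [0,0,1]},
    {"gripper": 0,"linear": [0,0,0],"delta_rot": [0,0,1]},
    {"gripper": 0,"linear": [0,0,0],"delta_rot": [0,0,1]},
    {"gripper": 0,"linear": [0,0,0],"delta_rot": [0,0,1]},
  ],
)

```text
time_s: 2.1
ee_pos: [0.4534, 0.3098, 0.2787]
ee_rot: [[0.094, 0.996, -0.001], [0.996, -0.094, -0.0], [-0.001, -0.001, -1.0]]
wrist_force: [-0.9, 0.4, -0.5]
opening: 0.0855
```

Request:
apply_moves(
  plan=[
    {"gripper": 0,"linear": [0,0,0],"delta_rot": [0,0,1]},
    {"gripper": 0,"linear": [0,0,0],"delta_rot": [0,0,1]},
    {"gripper": 0,"linear": [0,0,0],"delta_rot": [0,0,1]},
    {"gripper": 0,"linear": [0,0,0],"delta_rot": [0,0,1]},
    {"gripper": 0,"linear": [0,0,0],"delta_rot": [0,0,1]},
    {"gripper": 0,"linear": [0,0,0],"delta_rot": [0,0,1]},
    {"gripper": 0,"linear": [0,0,0],"delta_rot": [0,0,1]},
    {"gripper": 0,"linear": [0,0,0],"delta_rot": [0,0,1]},
    {"gripper": 0,"linear": [0,0,0],"delta_rot": [0,0,1]},
    {"gripper": 0,"linear": [0,0,0],"delta_rot": [0,0,1]},
    {"gripper": 0,"linear": [0,0,0],"delta_rot": [0,0,0]},
    {"gripper": 0,"linear": [0,0,0],"delta_rot": [0,0,0]},
  ],
)

```text
time_s: 3.1
ee_pos: [0.4535, 0.3098, 0.2788]
ee_rot: [[0.906, 0.424, -0.001], [0.424, -0.906, -0.0], [-0.001, -0.0, -1.0]]
wrist_force: [0.2, 0.8, 0.6]
opening: 0.0853
```

```bash
cat > st.py <<'E'
from h import *
import sys
s=arm.state(); R=s['ee_rot']; p=s['ee_pos']
print('t',s['time_s'],'p',p.round(4),'j',s['joints'].round(3),'F',s['wrist_force'].round(1),'M',s['ft_torque'].round(2),'open',round(s['opening'],4),'xyaw',np.degrees(np.arctan2(R[1,0],R[0,0])).round(2),'z',R[:,2].round(4))
if len(sys.argv)>3:
    g=np.array([float(a) for a in sys.argv[1:4]]); print('tool shift units',(R.T@(g-p)/.04).round(3))
E
python3 st.py .549 .1555 .275
```

```text
t 3.1 p [0.4535 0.3098 0.2788] j [ 0.415 -0.026  1.835 -0.     1.334  1.548] F [0.2 0.8 0.6] M [-0.01 -0.03  0.01] open 0.0853 xyaw 25.07 z [-8.e-04 -4.e-04 -1.e+00]
tool shift units [0.527 4.506 0.095]
```

Request:
apply_moves(
  plan=[
    {"gripper": 0,"linear": [0.09,0.75,0],"delta_rot": [0,0,0]},
    {"gripper": 0,"linear": [0.09,0.75,0],"delta_rot": [0,0,0]},
    {"gripper": 0,"linear": [0.09,0.75,0],"delta_rot": [0,0,0]},
    {"gripper": 0,"linear": [0.09,0.75,0],"delta_rot": [0,0,0]},
    {"gripper": 0,"linear": [0.09,0.75,0],"delta_rot": [0,0,0]},
    {"gripper": 0,"linear": [0.08,0.75,0],"delta_rot": [0,0,0]},
    {"gripper": 0,"linear": [0,0,0],"delta_rot": [0,0,1]},
    {"gripper": 0,"linear": [0,0,0],"delta_rot": [0,0,1]},
    {"gripper": 0,"linear": [0,0,0],"delta_rot": [0,0,0]},
    {"gripper": 0,"linear": [0,0,0],"delta_rot": [0,0,0]},
  ],
)

```text
time_s: 3.93
ee_pos: [0.5488, 0.1555, 0.279]
ee_rot: [[0.974, 0.227, -0.001], [0.227, -0.974, -0.0], [-0.001, -0.0, -1.0]]
wrist_force: [-0.7, 0.2, 0.3]
opening: 0.0857
```

```bash
python3 st.py .549 .1555 .205; python3 - <<'E'
from ov import *
snap('top');snap('side')
overlay('o2',lines((.549,.1555),np.radians(13)),[('top',(185,155,265,235)),('side',(195,95,285,195))],f=4.4)
E
```

```text
t 3.9333 p [0.5488 0.1555 0.279 ] j [0.098 0.022 1.786 0.    1.334 1.44 ] F [-0.7  0.2  0.3] M [ 0.01 -0.01  0.03] open 0.0857 xyaw 13.15 z [-5.e-04 -0.e+00 -1.e+00]
tool shift units [7.000e-03 1.000e-03 1.851e+00]
```

View pics/o2.png

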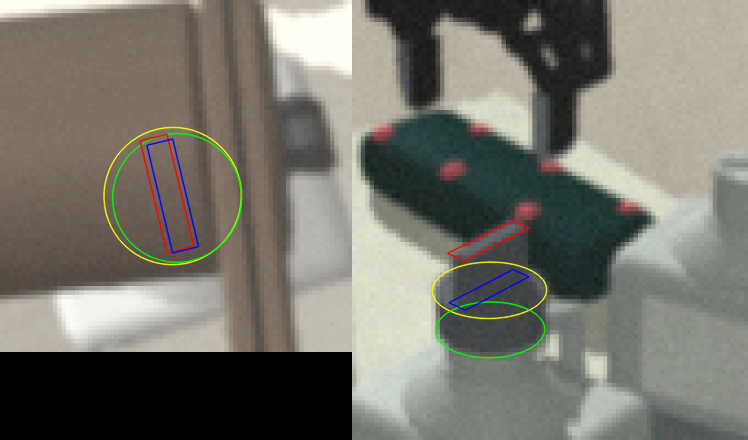

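The overlay fits the rib and skirt, and the gripper straddles the rib. I'll descend and close gently.

Request:
apply_moves(
  plan=[
    {"gripper": 0,"linear": [0,0,0.4],"delta_rot": [0,0,0]},
    {"gripper": 0,"linear": [0,0,0.4],"delta_rot": [0,0,0]},
    {"gripper": 0,"linear": [0,0,0.4],"delta_rot": [0,0,0]},
    {"gripper": 0,"linear": [0,0,0.3],"delta_rot": [0,0,0]},
    {"gripper": 0,"linear": [0,0,0.2],"delta_rot": [0,0,0]},
    {"gripper": 0,"linear": [0,0,0.1],"delta_rot": [0,0,0]},
    {"gripper": 0,"linear": [0,0,0],"delta_rot": [0,0,0]},
    {"gripper": 0,"linear": [0,0,0],"delta_rot": [0,0,0]},
  ],
)

```text
time_s: 4.7
ee_pos: [0.5492, 0.1557, 0.2079]
ee_rot: [[0.975, 0.224, 0.001], [0.224, -0.975, 0.0], [0.001, 0.0, -1.0]]
wrist_force: [-0.7, 0.4, 0.3]
opening: 0.0854
```

Request:
apply_moves(
  plan=[
    {"gripper": 0.5,"linear": [0,0,0],"delta_rot": [0,0,0]},
    {"gripper": 0.7,"linear": [0,0,0],"delta_rot": [0,0,0]},
    {"gripper": 1,"linear": [0,0,0],"delta_rot": [0,0,0]},
    {"gripper": 1,"linear": [0,0,0],"delta_rot": [0,0,0]},
    {"gripper": 1,"linear": [0,0,0],"delta_rot": [0,0,0]},
    {"gripper": 1,"linear": [0,0,0],"delta_rot": [0,0,0]},
    {"gripper": 1,"linear": [0,0,0],"delta_rot": [0,0,0]},
    {"gripper": 1,"linear": [0,0,0],"delta_rot": [0,0,0]},
    {"gripper": 1,"linear": [0,0,0],"delta_rot": [0,0,0]},
    {"gripper": 1,"linear": [0,0,0],"delta_rot": [0,0,0]},
  ],
  squeeze=30,
)

```text
time_s: 5.53
ee_pos: [0.5489, 0.1556, 0.2076]
ee_rot: [[0.975, 0.224, 0.0], [0.224, -0.975, -0.0], [0.0, 0.0, -1.0]]
wrist_force: [-0.8, -0.4, 0.9]
opening: 0.0114
```

```bash
python3 st.py
```

```text
t 5.5333 p [0.5489 0.1556 0.2076] j [ 0.098  0.078  1.86  -0.     1.203  1.444] F [-0.8 -0.4  0.9] M [-0.01  0.05  0.06] open 0.0114 xyaw 12.92 z [ 2.e-04 -0.e+00 -1.e+00]
```

Gripped at about 12 mm with negligible side load. Next I press with a firm squeeze.

Request:
apply_moves(
  plan=[
    {"gripper": 1,"linear": [0,0,0],"delta_rot": [0,0,0]},
    {"gripper": 1,"linear": [0,0,0],"delta_rot": [0,0,0]},
    {"gripper": 1,"linear": [0,0,0],"delta_rot": [0,0,0]},
    {"gripper": 1,"linear": [0,0,0.03],"delta_rot": [0,0,0]},
    {"gripper": 1,"linear": [0,0,0.03],"delta_rot": [0,0,0]},
    {"gripper": 1,"linear": [0,0,0.03],"delta_rot": [0,0,0]},
    {"gripper": 1,"linear": [0,0,0.03],"delta_rot": [0,0,0]},
    {"gripper": 1,"linear": [0,0,0.02],"delta_rot": [0,0,0]},
    {"gripper": 1,"linear": [0,0,0],"delta_rot": [0,0,0]},
    {"gripper": 1,"linear": [0,0,0],"delta_rot": [0,0,0]},
    {"gripper": 1,"linear": [0,0,0],"delta_rot": [0,0,0]},
  ],
  squeeze=90,
)

```text
time_s: 6.45
ee_pos: [0.5491, 0.1556, 0.2038]
ee_rot: [[0.975, 0.224, 0.001], [0.224, -0.975, -0.0], [0.001, 0.0, -1.0]]
wrist_force: [-3.2, -0.7, 9.5]
opening: 0.0101
```

```bash
python3 st.py
```

```text
t 6.45 p [0.5491 0.1556 0.2038] j [ 0.099  0.082  1.863 -0.     1.196  1.444] F [-3.2 -0.7  9.5] M [-0.21  0.72  0.02] open 0.0101 xyaw 12.93 z [ 6.e-04 -2.e-04 -1.e+00]
```

Request:
apply_moves(
  plan=[
    {"gripper": 1,"linear": [0,0,0.03],"delta_rot": [0,0,0]},
    {"gripper": 1,"linear": [0,0,0.03],"delta_rot": [0,0,0]},
    {"gripper": 1,"linear": [0,0,0],"delta_rot": [0,0,0]},
    {"gripper": 1,"linear": [0,0,0],"delta_rot": [0,0,0]},
  ],
)

```text
time_s: 6.78
ee_pos: [0.5491, 0.1556, 0.2019]
ee_rot: [[0.975, 0.224, 0.001], [0.224, -0.975, -0.0], [0.001, 0.0, -1.0]]
wrist_force: [-4.4, -0.1, 11.0]
opening: 0.0101
```

```bash
python3 st.py
```

```text
t 6.7833 p [0.5491 0.1556 0.2019] j [ 0.099  0.084  1.865 -0.     1.192  1.444] F [-4.4 -0.1 11. ] M [-0.15  0.92 -0.03] open 0.0101 xyaw 12.93 z [ 7.e-04 -2.e-04 -1.e+00]
```

Request:
apply_moves(
  plan=[
    {"gripper": 1,"linear": [0,0,0],"delta_rot": [0,0,-0.4]},
    {"gripper": 1,"linear": [0,0,0],"delta_rot": [0,0,-0.4]},
    {"gripper": 1,"linear": [0,0,0],"delta_rot": [0,0,-0.4]},
    {"gripper": 1,"linear": [0,0,0],"delta_rot": [0,0,-0.4]},
    {"gripper": 1,"linear": [0,0,0],"delta_rot": [0,0,-0.4]},
    {"gripper": 1,"linear": [0,0,0],"delta_rot": [0,0,0]},
  ],
)

```text
time_s: 7.28
ee_pos: [0.5502, 0.156, 0.2025]
ee_rot: [[0.906, 0.423, 0.004], [0.423, -0.906, 0.001], [0.004, 0.001, -1.0]]
wrist_force: [-2.3, -0.6, 10.4]
opening: 0.0099
```

```bash
python3 st.py
```

```text
t 7.2833 p [0.5502 0.156  0.2025] j [9.900e-02 8.400e-02 1.864e+00 1.000e-03 1.189e+00 1.233e+00] F [-2.3 -0.6 10.4] M [0.03 0.44 0.01] open 0.0099 xyaw 25.0 z [ 0.0041  0.001  -1.    ]
```

Request:
apply_moves(
  plan=[
    {"gripper": 1,"linear": [0,0,0.02],"delta_rot": [0,0,-0.5]},
    {"gripper": 1,"linear": [0,0,0],"delta_rot": [0,0,-0.5]},
    {"gripper": 1,"linear": [0,0,0],"delta_rot": [0,0,-0.5]},
    {"gripper": 1,"linear": [0,0,0],"delta_rot": [0,0,-0.5]},
    {"gripper": 1,"linear": [0,0,0],"delta_rot": [0,0,-0.5]},
    {"gripper": 1,"linear": [0,0,0],"delta_rot": [0,0,-0.5]},
    {"gripper": 1,"linear": [0,0,0],"delta_rot": [0,0,-0.5]},
    {"gripper": 1,"linear": [0,0,0],"delta_rot": [0,0,-0.5]},
    {"gripper": 1,"linear": [0,0,0],"delta_rot": [0,0,0]},
  ],
)

```text
time_s: 8.03
ee_pos: [0.5503, 0.1559, 0.2019]
ee_rot: [[0.656, 0.755, 0.005], [0.755, -0.656, 0.001], [0.004, 0.003, -1.0]]
wrist_force: [-2.0, -0.1, 11.4]
opening: 0.01
```

```bash
python3 st.py
```

```text
t 8.0333 p [0.5503 0.1559 0.2019] j [0.099 0.085 1.864 0.    1.188 0.814] F [-2.  -0.1 11.4] M [0.01 0.51 0.02] open 0.01 xyaw 49.02 z [ 4.6e-03  8.0e-04 -1.0e+00]
```

Request:
apply_moves(
  plan=[
    {"gripper": 1,"linear": [0,0,0.01],"delta_rot": [0,0,-0.5]},
    {"gripper": 1,"linear": [0,0,0],"delta_rot": [0,0,-0.5]},
    {"gripper": 1,"linear": [0,0,0],"delta_rot": [0,0,-0.5]},
    {"gripper": 1,"linear": [0,0,0],"delta_rot": [0,0,-0.5]},
    {"gripper": 1,"linear": [0,0,0],"delta_rot": [0,0,-0.5]},
    {"gripper": 1,"linear": [0,0,0],"delta_rot": [0,0,-0.5]},
    {"gripper": 1,"linear": [0,0,0],"delta_rot": [0,0,-0.5]},
    {"gripper": 1,"linear": [0,0,0],"delta_rot": [0,0,-0.5]},
    {"gripper": 1,"linear": [0,0,0],"delta_rot": [0,0,-0.5]},
    {"gripper": 1,"linear": [0,0,0],"delta_rot": [0,0,-0.5]},
    {"gripper": 1,"linear": [0,0,0],"delta_rot": [0,0,-0.5]},
    {"gripper": 1,"linear": [0,0,0],"delta_rot": [0,0,-0.5]},
  ],
)

```text
time_s: 9.03
ee_pos: [0.5508, 0.1557, 0.2017]
ee_rot: [[0.086, 0.996, 0.006], [0.996, -0.086, 0.0], [0.001, 0.006, -1.0]]
wrist_force: [-1.8, -0.1, 10.8]
opening: 0.01
```

```bash
python3 st.py
```

```text
t 9.0333 p [0.5508 0.1557 0.2017] j [ 0.098  0.085  1.864 -0.     1.187  0.185] F [-1.8 -0.1 10.8] M [-0.12  0.27 -0.02] open 0.01 xyaw 85.06 z [ 5.8e-03  2.0e-04 -1.0e+00]
```

Request:
apply_moves(
  plan=[
    {"gripper": 1,"linear": [0,0,0.01],"delta_rot": [0,0,-0.5]},
    {"gripper": 1,"linear": [0,0,0],"delta_rot": [0,0,-0.5]},
    {"gripper": 1,"linear": [0,0,0],"delta_rot": [0,0,-0.5]},
    {"gripper": 1,"linear": [0,0,0],"delta_rot": [0,0,-0.5]},
    {"gripper": 1,"linear": [0,0,0],"delta_rot": [0,0,-0.5]},
    {"gripper": 1,"linear": [0,0,0],"delta_rot": [0,0,-0.5]},
    {"gripper": 1,"linear": [0,0,0],"delta_rot": [0,0,-0.5]},
    {"gripper": 1,"linear": [0,0,0],"delta_rot": [0,0,-0.5]},
    {"gripper": 1,"linear": [0,0,0],"delta_rot": [0,0,-0.5]},
    {"gripper": 1,"linear": [0,0,0],"delta_rot": [0,0,-0.5]},
    {"gripper": 1,"linear": [0,0,0],"delta_rot": [0,0,-0.3]},
    {"gripper": 1,"linear": [0,0,0],"delta_rot": [0,0,0]},
  ],
)

```text
time_s: 10.03
ee_pos: [0.5514, 0.1559, 0.2017]
ee_rot: [[-0.451, 0.893, 0.008], [0.893, 0.451, 0.001], [-0.003, 0.007, -1.0]]
wrist_force: [-0.2, 0.0, 12.1]
opening: 0.0096
```

```bash
python3 st.py
```

```text
t 10.0333 p [0.5514 0.1559 0.2017] j [ 0.098  0.085  1.864  0.     1.184 -0.369] F [-0.2  0.  12.1] M [ 0.01  0.11 -0.01] open 0.0096 xyaw 116.78 z [ 7.9e-03  9.0e-04 -1.0e+00]
```

Turned by 104°. I'll take small steps from here and watch for the stop.

Request:
apply_moves(
  plan=[
    {"gripper": 1,"linear": [0,0,0],"delta_rot": [0,0,-0.3]},
    {"gripper": 1,"linear": [0,0,0],"delta_rot": [0,0,-0.3]},
    {"gripper": 1,"linear": [0,0,0],"delta_rot": [0,0,-0.3]},
    {"gripper": 1,"linear": [0,0,0],"delta_rot": [0,0,-0.3]},
    {"gripper": 1,"linear": [0,0,0],"delta_rot": [0,0,0]},
  ],
)

```text
time_s: 10.45
ee_pos: [0.5515, 0.156, 0.2018]
ee_rot: [[-0.559, 0.829, 0.008], [0.829, 0.559, 0.001], [-0.004, 0.008, -1.0]]
wrist_force: [-0.8, 0.0, 11.9]
opening: 0.0101
```

```bash
python3 st.py
```

```text
t 10.45 p [0.5515 0.156  0.2018] j [ 0.099  0.085  1.864  0.     1.184 -0.495] F [-0.8  0.  11.9] M [ 0.07  0.03 -0.02] open 0.0101 xyaw 123.97 z [ 0.0083  0.0011 -1.    ]
```

Request:
apply_moves(
  plan=[
    {"gripper": 1,"linear": [0,0,0],"delta_rot": [0,0,-0.2]},
    {"gripper": 1,"linear": [0,0,0],"delta_rot": [0,0,-0.2]},
    {"gripper": 1,"linear": [0,0,0],"delta_rot": [0,0,0]},
  ],
)

```text
time_s: 10.7
ee_pos: [0.5516, 0.156, 0.2018]
ee_rot: [[-0.593, 0.805, 0.008], [0.805, 0.593, 0.001], [-0.004, 0.007, -1.0]]
wrist_force: [-0.8, 0.5, 11.0]
opening: 0.01
```

```bash
python3 st.py
```

```text
t 10.7 p [0.5516 0.156  0.2018] j [ 0.099  0.085  1.864  0.     1.184 -0.536] F [-0.8  0.5 11. ] M [ 0.06 -0.01 -0.01] open 0.01 xyaw 126.35 z [ 0.0083  0.0012 -1.    ]
```

Request:
apply_moves(
  plan=[
    {"gripper": 1,"linear": [0,0,0],"delta_rot": [0,0,-0.2]},
    {"gripper": 1,"linear": [0,0,0],"delta_rot": [0,0,-0.2]},
    {"gripper": 1,"linear": [0,0,0],"delta_rot": [0,0,0]},
  ],
)

```text
time_s: 10.95
ee_pos: [0.5516, 0.156, 0.2018]
ee_rot: [[-0.626, 0.78, 0.008], [0.78, 0.626, 0.001], [-0.004, 0.007, -1.0]]
wrist_force: [-0.1, 0.2, 11.5]
opening: 0.0098
```

```bash
python3 st.py
```

```text
t 10.95 p [0.5516 0.156  0.2018] j [ 9.900e-02  8.500e-02  1.864e+00  1.000e-03  1.184e+00 -5.780e-01] F [-0.1  0.2 11.5] M [ 0.02  0.03 -0.03] open 0.0098 xyaw 128.75 z [ 0.0084  0.0013 -1.    ]
```

Request:
apply_moves(
  plan=[
    {"gripper": 1,"linear": [0,0,0],"delta_rot": [0,0,-0.2]},
    {"gripper": 1,"linear": [0,0,0],"delta_rot": [0,0,-0.2]},
    {"gripper": 1,"linear": [0,0,0],"delta_rot": [0,0,0]},
  ],
)

```text
time_s: 11.2
ee_pos: [0.5516, 0.156, 0.2018]
ee_rot: [[-0.658, 0.753, 0.008], [0.753, 0.658, 0.001], [-0.005, 0.007, -1.0]]
wrist_force: [0.2, -0.4, 11.1]
opening: 0.0099
```

```bash
python3 st.py
```

```text
t 11.2 p [0.5516 0.156  0.2018] j [ 0.098  0.085  1.864  0.     1.184 -0.62 ] F [ 0.2 -0.4 11.1] M [ 0.06 -0.03 -0.03] open 0.0099 xyaw 131.15 z [ 0.0084  0.0012 -1.    ]
```

Request:
apply_moves(
  plan=[
    {"gripper": 1,"linear": [0,0,0],"delta_rot": [0,0,-0.2]},
    {"gripper": 1,"linear": [0,0,0],"delta_rot": [0,0,-0.1]},
    {"gripper": 1,"linear": [0,0,0],"delta_rot": [0,0,0]},
  ],
)

```text
time_s: 11.45
ee_pos: [0.5515, 0.1558, 0.2018]
ee_rot: [[-0.681, 0.732, 0.008], [0.732, 0.681, 0.001], [-0.005, 0.006, -1.0]]
wrist_force: [-0.8, -0.8, 9.7]
opening: 0.0098
```

```bash
python3 st.py
```

```text
t 11.45 p [0.5515 0.1558 0.2018] j [ 0.098  0.085  1.864 -0.     1.184 -0.651] F [-0.8 -0.8  9.7] M [-0.05  0.08 -0.11] open 0.0098 xyaw 132.92 z [ 8.e-03  8.e-04 -1.e+00]
```

Request:
apply_moves(
  plan=[
    {"gripper": 1,"linear": [0,0,0],"delta_rot": [0,0,-0.2]},
    {"gripper": 1,"linear": [0,0,0],"delta_rot": [0,0,-0.1]},
    {"gripper": 1,"linear": [0,0,0],"delta_rot": [0,0,0]},
  ],
)

```text
time_s: 11.7
ee_pos: [0.5513, 0.1555, 0.2017]
ee_rot: [[-0.704, 0.711, 0.007], [0.711, 0.704, 0.0], [-0.005, 0.005, -1.0]]
wrist_force: [-1.2, -1.0, 11.1]
opening: 0.0101
```

```bash
python3 st.py; python3 - <<'E'
from ov import *
snap('top');snap('side')
overlay('o3',lines((.5505,.1555),np.radians(133),-.005),[('side',(195,125,285,195))],f=6)
E
```

```text
t 11.7 p [0.5513 0.1555 0.2017] j [ 9.800e-02  8.500e-02  1.864e+00 -1.000e-03  1.185e+00 -6.820e-01] F [-1.2 -1.  11.1] M [-0.21  0.16 -0.06] open 0.0101 xyaw 134.72 z [ 7.5e-03  1.0e-04 -1.0e+00]
```

View pics/o3.png

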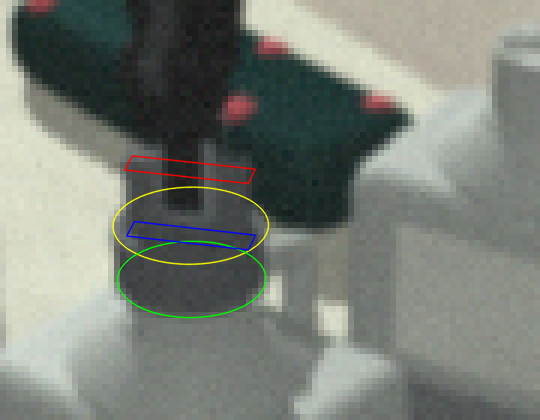

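The rib has turned with the gripper, and small moment changes suggest the stop is near. One more small step.

Request:
apply_moves(
  plan=[
    {"gripper": 1,"linear": [0,0,0],"delta_rot": [0,0,-0.15]},
    {"gripper": 1,"linear": [0,0,0],"delta_rot": [0,0,-0.15]},
    {"gripper": 1,"linear": [0,0,0],"delta_rot": [0,0,0]},
  ],
)

```text
time_s: 12.05
ee_pos: [0.5513, 0.1555, 0.2017]
ee_rot: [[-0.725, 0.689, 0.007], [0.689, 0.725, 0.0], [-0.005, 0.005, -1.0]]
wrist_force: [-0.8, -1.4, 11.5]
opening: 0.0099
```

```bash
python3 st.py; python3 - <<'E'
from h import *
for i in range(3):
    snap('side'); s=arm.state(); print(s['ft_torque'].round(3),s['wrist_force'].round(1))
E
```

```text
t 12.05 p [0.5513 0.1555 0.2017] j [ 9.800e-02  8.500e-02  1.864e+00 -1.000e-03  1.185e+00 -7.130e-01] F [-0.8 -1.4 11.5] M [-0.24  0.16 -0.28] open 0.0099 xyaw 136.48 z [ 7.2e-03  1.0e-04 -1.0e+00]
[-0.235  0.227 -0.233] [-1.1 -2.  11.3]
[-0.253  0.26  -0.274] [-1.9 -1.7 11.2]
[-0.216  0.2   -0.241] [-1.1 -1.5 11.3]
```

The moment about z now holds at −0.25 Nm, so the cap is against the stop. I'll ease up slowly.

Request:
apply_moves(
  plan=[
    {"gripper": 1,"linear": [0,0,-0.05],"delta_rot": [0,0,0]},
    {"gripper": 1,"linear": [0,0,-0.05],"delta_rot": [0,0,0]},
    {"gripper": 1,"linear": [0,0,-0.05],"delta_rot": [0,0,0]},
    {"gripper": 1,"linear": [0,0,-0.05],"delta_rot": [0,0,0]},
    {"gripper": 1,"linear": [0,0,-0.05],"delta_rot": [0,0,0]},
    {"gripper": 1,"linear": [0,0,0],"delta_rot": [0,0,0]},
    {"gripper": 1,"linear": [0,0,0],"delta_rot": [0,0,0]},
  ],
)

```text
time_s: 12.78
ee_pos: [0.5504, 0.156, 0.2082]
ee_rot: [[-0.725, 0.689, 0.005], [0.689, 0.725, 0.001], [-0.002, 0.004, -1.0]]
wrist_force: [5.4, 1.1, 1.8]
opening: 0.0101
```

```bash
python3 st.py
```

```text
t 12.7833 p [0.5504 0.156  0.2082] j [ 9.800e-02  7.900e-02  1.859e+00  1.000e-03  1.199e+00 -7.130e-01] F [5.4 1.1 1.8] M [ 0.14 -1.05 -0.21] open 0.0101 xyaw 136.49 z [ 0.0046  0.0013 -1.    ]
```

Request:
apply_moves(
  plan=[
    {"gripper": 1,"linear": [0,0,-0.04],"delta_rot": [0,0,0]},
    {"gripper": 1,"linear": [0,0,-0.04],"delta_rot": [0,0,0]},
    {"gripper": 1,"linear": [0,0,-0.04],"delta_rot": [0,0,0]},
    {"gripper": 1,"linear": [0,0,0],"delta_rot": [0,0,0]},
    {"gripper": 1,"linear": [0,0,0],"delta_rot": [0,0,0]},
  ],
)

```text
time_s: 13.2
ee_pos: [0.5501, 0.1556, 0.212]
ee_rot: [[-0.726, 0.687, 0.004], [0.687, 0.726, 0.0], [-0.003, 0.003, -1.0]]
wrist_force: [7.0, -0.4, 0.1]
opening: 0.0104
```

```bash
python3 st.py
```

```text
t 13.2 p [0.5501 0.1556 0.212 ] j [ 0.098  0.075  1.855 -0.     1.207 -0.714] F [ 7.  -0.4  0.1] M [ 0.08 -1.22  0.14] open 0.0104 xyaw 136.57 z [ 3.7e-03  2.0e-04 -1.0e+00]
```

Request:
apply_moves(
  plan=[
    {"gripper": 1,"linear": [0,0,-0.05],"delta_rot": [0,0,0]},
    {"gripper": 1,"linear": [0,0,-0.05],"delta_rot": [0,0,0]},
    {"gripper": 1,"linear": [0,0,0],"delta_rot": [0,0,0]},
    {"gripper": 1,"linear": [0,0,0],"delta_rot": [0,0,0]},
  ],
)

```text
time_s: 13.53
ee_pos: [0.5499, 0.1554, 0.2154]
ee_rot: [[-0.726, 0.688, 0.003], [0.688, 0.726, -0.0], [-0.003, 0.002, -1.0]]
wrist_force: [7.2, -0.3, -1.6]
opening: 0.0101
```

```bash
python3 st.py
```

```text
t 13.5333 p [0.5499 0.1554 0.2154] j [ 9.800e-02  7.200e-02  1.852e+00 -1.000e-03  1.214e+00 -7.140e-01] F [ 7.2 -0.3 -1.6] M [-0.07 -1.28 -0.  ] open 0.0101 xyaw 136.56 z [ 3.1e-03 -4.0e-04 -1.0e+00]
```

Request:
apply_moves(
  plan=[
    {"gripper": 1,"linear": [-0.03,0.03,0],"delta_rot": [0,0,0]},
    {"gripper": 1,"linear": [0,0,-0.05],"delta_rot": [0,0,0]},
    {"gripper": 1,"linear": [0,0,-0.05],"delta_rot": [0,0,0]},
    {"gripper": 1,"linear": [0,0,-0.05],"delta_rot": [0,0,0]},
    {"gripper": 1,"linear": [0,0,0],"delta_rot": [0,0,0]},
  ],
)

```text
time_s: 13.95
ee_pos: [0.5495, 0.1558, 0.2225]
ee_rot: [[-0.726, 0.688, -0.003], [0.688, 0.726, 0.0], [0.003, -0.002, -1.0]]
wrist_force: [0.0, -0.4, -0.3]
opening: 0.0103
```

```bash
python3 st.py
```

```text
t 13.95 p [0.5495 0.1558 0.2225] j [ 0.099  0.068  1.843  0.     1.234 -0.714] F [ 0.  -0.4 -0.3] M [-0.03 -0.05  0.01] open 0.0103 xyaw 136.53 z [-3.4e-03  1.0e-04 -1.0e+00]
```

It's free of side load, so I lift on and check that the cap came with it.

Request:
apply_moves(
  plan=[
    {"gripper": 1,"linear": [0,0,-0.2],"delta_rot": [0,0,0]},
    {"gripper": 1,"linear": [0,0,-0.3],"delta_rot": [0,0,0]},
    {"gripper": 1,"linear": [0,0,-0.3],"delta_rot": [0,0,0]},
    {"gripper": 1,"linear": [0,0,-0.3],"delta_rot": [0,0,0]},
    {"gripper": 1,"linear": [0,0,-0.3],"delta_rot": [0,0,0]},
    {"gripper": 1,"linear": [0,0,-0.2],"delta_rot": [0,0,0]},
    {"gripper": 1,"linear": [0,0,0],"delta_rot": [0,0,0]},
    {"gripper": 1,"linear": [0,0,0],"delta_rot": [0,0,0]},
  ],
)

```text
time_s: 14.62
ee_pos: [0.5508, 0.1557, 0.2875]
ee_rot: [[-0.726, 0.688, 0.002], [0.688, 0.726, 0.0], [-0.001, 0.001, -1.0]]
wrist_force: [-0.4, -0.5, -1.2]
opening: 0.01
```

```bash
python3 st.py .548 -.177 .2865; python3 - <<'E'
from h import *
snap('side'); save('side','s4',(150,40,350,190),3.5)
E
```

```text
t 14.6167 p [0.5508 0.1557 0.2875] j [ 0.098  0.021  1.773  0.     1.347 -0.714] F [-0.4 -0.5 -1.2] M [-0.02  0.    0.03] open 0.01 xyaw 136.52 z [ 1.5e-03  2.0e-04 -1.0e+00]
tool shift units [-5.672 -6.084  0.023]
```

View pics/s4.png

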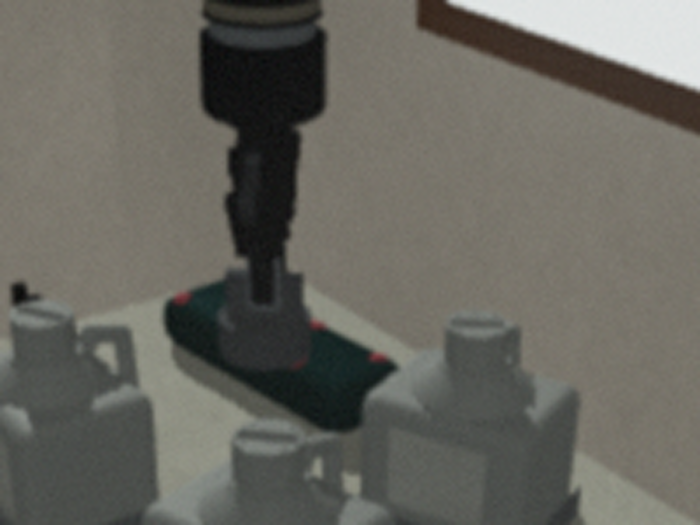

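The cap is in the fingers, upright, at crop (262,320), and the neck is bare. Next I carry it over the tray.

Request:
apply_moves(
  plan=[
    {"gripper": 1,"linear": [-0.25,-0.25,0],"delta_rot": [0,0,0]},
    {"gripper": 1,"linear": [-0.5,-0.54,0],"delta_rot": [0,0,0]},
    {"gripper": 1,"linear": [-0.54,-0.58,0],"delta_rot": [0,0,0]},
    {"gripper": 1,"linear": [-0.54,-0.58,0],"delta_rot": [0,0,0]},
    {"gripper": 1,"linear": [-0.54,-0.58,0],"delta_rot": [0,0,0]},
    {"gripper": 1,"linear": [-0.54,-0.58,0],"delta_rot": [0,0,0]},
    {"gripper": 1,"linear": [-0.54,-0.58,0],"delta_rot": [0,0,0]},
    {"gripper": 1,"linear": [-0.54,-0.58,0],"delta_rot": [0,0,0]},
    {"gripper": 1,"linear": [-0.54,-0.58,0],"delta_rot": [0,0,0]},
    {"gripper": 1,"linear": [-0.54,-0.58,0],"delta_rot": [0,0,0]},
    {"gripper": 1,"linear": [-0.4,-0.42,0],"delta_rot": [0,0,0]},
    {"gripper": 1,"linear": [-0.2,-0.23,0],"delta_rot": [0,0,0]},
  ],
)

```text
time_s: 15.67
ee_pos: [0.547, -0.1794, 0.2851]
ee_rot: [[-0.724, 0.69, -0.002], [0.69, 0.724, 0.0], [0.002, -0.001, -1.0]]
wrist_force: [0.6, -0.3, -0.8]
opening: 0.01
```

Request:
apply_moves(
  plan=[
    {"gripper": 1,"linear": [0,0,0],"delta_rot": [0,0,0]},
    {"gripper": 1,"linear": [0,0,0],"delta_rot": [0,0,0]},
    {"gripper": 1,"linear": [0,0,0.5],"delta_rot": [0,0,0]},
    {"gripper": 1,"linear": [0,0,0.7],"delta_rot": [0,0,0]},
    {"gripper": 1,"linear": [0,0,0.7],"delta_rot": [0,0,0]},
    {"gripper": 1,"linear": [0,0,0.7],"delta_rot": [0,0,0]},
    {"gripper": 1,"linear": [0,0,0.7],"delta_rot": [0,0,0]},
    {"gripper": 1,"linear": [0,0,0.7],"delta_rot": [0,0,0]},
    {"gripper": 1,"linear": [0,0,0.7],"delta_rot": [0,0,0]},
    {"gripper": 1,"linear": [0,0,0.6],"delta_rot": [0,0,0]},
    {"gripper": 1,"linear": [0,0,0.4],"delta_rot": [0,0,0]},
    {"gripper": 1,"linear": [0,0,0],"delta_rot": [0,0,0]},
  ],
)

```text
time_s: 16.67
ee_pos: [0.5448, -0.1733, 0.054]
ee_rot: [[-0.727, 0.687, -0.008], [0.687, 0.727, 0.005], [0.009, -0.002, -1.0]]
wrist_force: [-0.1, -0.1, -2.1]
opening: 0.0101
```

```bash
python3 st.py .548 -.177 .0376; python3 - <<'E'
from h import *
snap('side'); save('side','s5',(240,200,400,360),3.5)
E
```

```text
t 16.6667 p [ 0.5448 -0.1733  0.054 ] j [-4.860e-01  2.790e-01  1.942e+00  1.000e-03  9.300e-01 -1.300e+00] F [-0.1 -0.1 -2.1] M [ 0.03  0.06 -0.03] open 0.0101 xyaw 136.64 z [-0.0081  0.0048 -1.    ]
tool shift units [-0.125 -0.012  0.408]
```

View pics/s5.png

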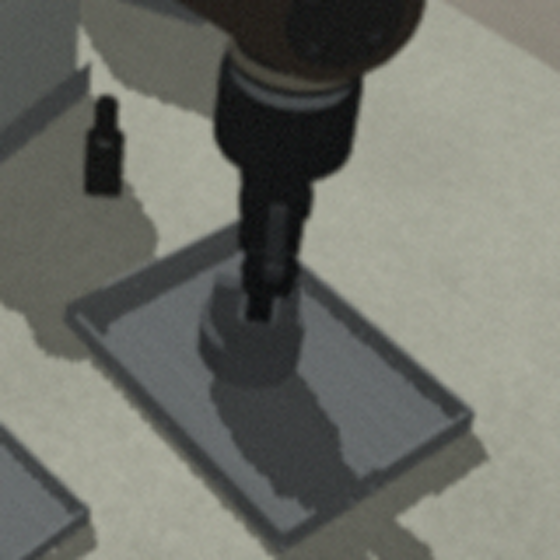

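The cap is over the tray's middle, with its base at crop (255,370). I lower it slowly to contact.

Request:
apply_moves(
  plan=[
    {"gripper": 1,"linear": [0,0,0.1],"delta_rot": [0,0,0]},
    {"gripper": 1,"linear": [0,0,0.1],"delta_rot": [0,0,0]},
    {"gripper": 1,"linear": [0,0,0.05],"delta_rot": [0,0,0]},
    {"gripper": 1,"linear": [0,0,0.05],"delta_rot": [0,0,0]},
    {"gripper": 1,"linear": [0,0,0],"delta_rot": [0,0,0]},
    {"gripper": 1,"linear": [0,0,0],"delta_rot": [0,0,0]},
  ],
)

```text
time_s: 17.22
ee_pos: [0.5479, -0.177, 0.0469]
ee_rot: [[-0.726, 0.688, 0.0], [0.688, 0.726, -0.0], [-0.0, 0.0, -1.0]]
wrist_force: [-0.0, -0.0, -0.9]
opening: 0.0101
```

```bash
python3 st.py
```

```text
t 17.2167 p [ 0.5479 -0.177   0.0469] j [-0.489  0.293  1.94   0.     0.908 -1.3  ] F [-0.  -0.  -0.9] M [ 0.01 -0.05 -0.02] open 0.0101 xyaw 136.51 z [ 5.e-04 -2.e-04 -1.e+00]
```

Request:
apply_moves(
  plan=[
    {"gripper": 1,"linear": [0,0,0.03],"delta_rot": [0,0,0]},
    {"gripper": 1,"linear": [0,0,0.03],"delta_rot": [0,0,0]},
    {"gripper": 1,"linear": [0,0,0.03],"delta_rot": [0,0,0]},
    {"gripper": 1,"linear": [0,0,0],"delta_rot": [0,0,0]},
    {"gripper": 1,"linear": [0,0,0],"delta_rot": [0,0,0]},
  ],
)

```text
time_s: 17.63
ee_pos: [0.5477, -0.1769, 0.0428]
ee_rot: [[-0.726, 0.688, -0.0], [0.688, 0.726, 0.0], [0.0, -0.0, -1.0]]
wrist_force: [-1.2, -0.1, -0.9]
opening: 0.0097
```

```bash
python3 st.py
```

```text
t 17.6333 p [ 0.5477 -0.1769  0.0428] j [-0.489  0.299  1.941  0.     0.901 -1.3  ] F [-1.2 -0.1 -0.9] M [-0.01  0.02 -0.04] open 0.0097 xyaw 136.52 z [-3.e-04  2.e-04 -1.e+00]
```

Request:
apply_moves(
  plan=[
    {"gripper": 1,"linear": [0,0,0.03],"delta_rot": [0,0,0]},
    {"gripper": 1,"linear": [0,0,0.03],"delta_rot": [0,0,0]},
    {"gripper": 1,"linear": [0,0,0.03],"delta_rot": [0,0,0]},
    {"gripper": 1,"linear": [0,0,0],"delta_rot": [0,0,0]},
    {"gripper": 1,"linear": [0,0,0],"delta_rot": [0,0,0]},
  ],
)

```text
time_s: 18.05
ee_pos: [0.5477, -0.1768, 0.0392]
ee_rot: [[-0.726, 0.688, -0.0], [0.688, 0.726, 0.0], [0.0, -0.0, -1.0]]
wrist_force: [0.2, -0.4, -0.8]
opening: 0.0102
```

```bash
python3 st.py
```

```text
t 18.05 p [ 0.5477 -0.1768  0.0392] j [-0.489  0.305  1.942  0.     0.895 -1.3  ] F [ 0.2 -0.4 -0.8] M [ 0.02 -0.07 -0.08] open 0.0102 xyaw 136.52 z [-3.e-04  2.e-04 -1.e+00]
```

Request:
apply_moves(
  plan=[
    {"gripper": 1,"linear": [0,0,0.03],"delta_rot": [0,0,0]},
    {"gripper": 1,"linear": [0,0,0.03],"delta_rot": [0,0,0]},
    {"gripper": 1,"linear": [0,0,0],"delta_rot": [0,0,0]},
    {"gripper": 1,"linear": [0,0,0],"delta_rot": [0,0,0]},
  ],
)

```text
time_s: 18.38
ee_pos: [0.5481, -0.177, 0.0377]
ee_rot: [[-0.726, 0.688, 0.0], [0.688, 0.726, -0.0], [-0.0, 0.0, -1.0]]
wrist_force: [-1.3, 0.4, 4.7]
opening: 0.0099
```

```bash
python3 st.py
```

```text
t 18.3833 p [ 0.5481 -0.177   0.0377] j [-0.489  0.308  1.942 -0.     0.892 -1.301] F [-1.3  0.4  4.7] M [ 0.17  0.31 -0.04] open 0.0099 xyaw 136.53 z [ 3.e-04 -2.e-04 -1.e+00]
```

The cap is down: contact at z = 0.0377 against 0.0376 predicted. I'll ease the load, open gradually and retreat.

Request:
apply_moves(
  plan=[
    {"gripper": 1,"linear": [0,0,-0.02],"delta_rot": [0,0,0]},
    {"gripper": 1,"linear": [0,0,0],"delta_rot": [0,0,0]},
    {"gripper": 0.8,"linear": [0,0,0],"delta_rot": [0,0,0]},
    {"gripper": 0.75,"linear": [0,0,0],"delta_rot": [0,0,0]},
    {"gripper": 0.6,"linear": [0,0,0],"delta_rot": [0,0,0]},
    {"gripper": 0.4,"linear": [0,0,0],"delta_rot": [0,0,0]},
    {"gripper": 0.4,"linear": [0,0,0],"delta_rot": [0,0,0]},
    {"gripper": 0.4,"linear": [0,0,0],"delta_rot": [0,0,0]},
    {"gripper": 0.4,"linear": [0,0,0],"delta_rot": [0,0,0]},
  ],
  squeeze=20,
)

```text
time_s: 19.13
ee_pos: [0.5478, -0.1769, 0.0377]
ee_rot: [[-0.726, 0.688, -0.0], [0.688, 0.726, 0.0], [0.0, -0.0, -1.0]]
wrist_force: [-0.6, 0.1, -0.2]
opening: 0.0516
```

Request:
apply_moves(
  plan=[
    {"gripper": 0.4,"linear": [0,0,-0.2],"delta_rot": [0,0,0]},
    {"gripper": 0.4,"linear": [0,0,-0.4],"delta_rot": [0,0,0]},
    {"gripper": 0.4,"linear": [0,0,-0.6],"delta_rot": [0,0,0]},
    {"gripper": 0.4,"linear": [0,0,-0.6],"delta_rot": [0,0,0]},
    {"gripper": 0.4,"linear": [0,0,-0.6],"delta_rot": [0,0,0]},
    {"gripper": 0.4,"linear": [0,0,-0.6],"delta_rot": [0,0,0]},
    {"gripper": 0.4,"linear": [0,0,-0.6],"delta_rot": [0,0,0]},
    {"gripper": 0.4,"linear": [0,0,-0.4],"delta_rot": [0,0,0]},
    {"gripper": 0.4,"linear": [0,0,0],"delta_rot": [0,0,0]},
    {"gripper": 0.4,"linear": [0,0,0],"delta_rot": [0,0,0]},
    {"gripper": 0.4,"linear": [0,0,0],"delta_rot": [0,0,0]},
  ],
)

```text
time_s: 20.05
ee_pos: [0.5471, -0.1765, 0.1966]
ee_rot: [[-0.726, 0.688, -0.002], [0.688, 0.726, 0.001], [0.002, -0.001, -1.0]]
wrist_force: [0.4, -0.3, -0.6]
opening: 0.0514
```

```bash
python3 st.py; python3 - <<'E'
from ov import *
snap('side')
L=lines((.548,-.177),np.radians(136.5),-.170)
t=[(.624,-.08,.016),(.619,-.279,.016),(.471,-.274,.016),(.477,-.075,.016),(.624,-.08,.016)]
overlay('o6',L+[t],[('side',(240,190,400,360))],f=3.4)
E
```

```text
t 20.05 p [ 0.5471 -0.1765  0.1966] j [-0.489  0.1    1.858 -0.     1.185 -1.3  ] F [ 0.4 -0.3 -0.6] M [0.05 0.06 0.02] open 0.0514 xyaw 136.52 z [-1.6e-03  8.0e-04 -1.0e+00]
```

View pics/o6.png

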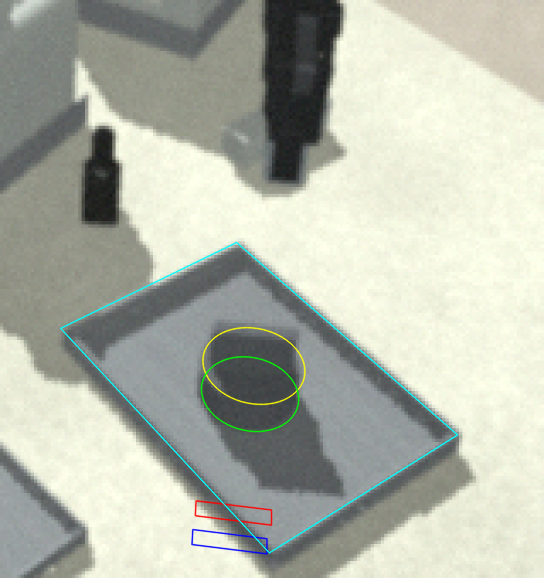

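The cap stands rib-up in the tray, at crop (250,375). The square bottle and the buffer are undisturbed. The rib boxes in my overlay landed wrong, so I'll check those numbers and take one last full view.

```bash
python3 - <<'E'
from ov import *
L=lines((.548,-.177),np.radians(136.5),-.170)
print([np.round(np.mean(l[:-1],0),4) for l in L],[np.round(np.mean([proj('side',X) for X in l[:-1]],0),1) for l in L])
snap('side'); save('side','s7',None,1.5)
E
python3 st.py
```

```text
[array([ 0.548, -0.177,  0.029]), array([ 0.548, -0.177,  0.004]), array([ 0.548, -0.177, -0.111]), array([ 0.548, -0.177, -0.141])] [array([314.2, 297. ]), array([313. , 305.3]), array([308.2, 340.4]), array([307.1, 348.8])]
t 20.15 p [ 0.5467 -0.1763  0.1956] j [-0.489  0.101  1.859 -0.     1.186 -1.301] F [-0.  -0.7  0.3] M [-0.03  0.    0.03] open 0.0512 xyaw 136.52 z [-0.0032  0.0017 -1.    ]
```

View pics/s7.png

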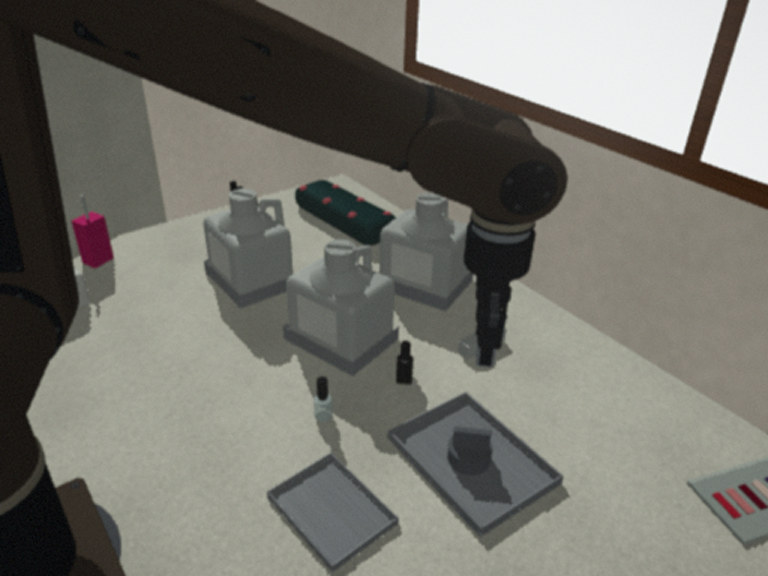

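The misplaced boxes were a slip in my overlay code: the height offset was applied twice to the rib. The picture shows the cap upright at (470,450) in the large tray, both bottles standing and the arm clear.

```bash
python3 -c "
from h import *
print(finish_job())"
```

```text
the job is handed in; nothing more can be done
None
```

The jug is open: its cap is off and standing rib-up, released, near the middle of the larger tray. I handed the job in at about 20 s of the 72 s allowed; no verdict is reported.

- **Press and turn:** I gripped the rib and pressed the cap about 5–6 mm down at roughly 11 N. I turned it about 123° anticlockwise in one grip until a steady 0.25 Nm showed it was against the stop. That is slightly past the stated 112–122°, so the rib probably slipped a little in the pads.
- **Lift-off:** When I eased up, a side load of about 7 N appeared. I shifted the tool about 1.5 mm; the load was gone by the next reading, and the cap lifted off.
- **Set-down:** The cap touched the tray floor at tool height 0.0377 m, against 0.0376 m predicted, with about 5 N. I then eased off, opened the fingers and backed away to 0.196 m.
- **Last checks:** In the final picture the cap stands upright and well inside the tray. Both bottles are upright and in place. The buffer is partly hidden behind the gripper there, but it looked undisturbed in the picture before.
- **What disagreed:** The rib outline in the last overlay was drawn in the wrong place by a slip in my drawing code. The disc and skirt outlines lay within a few mm of the cap.

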